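# Make up a carton tray and pack the paint pots

### The arm

A 6-joint arm with a two-finger parallel gripper is mounted at the origin on the work surface. World frame = base frame: x ahead of the robot, y to its left, z up, the work surface at z = 0. Lengths are in m, angles in rad, forces in N, time in s.
With the tool pointing down it reaches from about 0.375 to 0.9 m from the base axis. Payload 3.1 kg.
Tool frame: the origin (TCP) lies on the centre line of the jaws, within the pads' length; the fingertips stand 19 mm ahead of it and the grasp point (between the pads) is the TCP; z points along the fingers, y is the line along which they close (so a half turn about z gives the same grasp; the last joint's range is limited). The gripper opens to 85 mm and grips with 20 to 120 N. Pads are 22 mm wide; open, the fingers measure 114 mm over their backs; the gripper's body (76 mm by 85 mm) begins 54 mm behind the grasp point. The pads swing forward as they close: fully open they stand 13 mm farther back than shut.
Start: joints at [-1.413, 0.527, 1.433, -0, 1.181, -0.178], TCP at [0.206, -0.59, 0.25] pointing down, gripper open.
Joint ranges: [-3.08, 3.08], [-0.75, 2.2], [0.22, 2.44], [-1.43, 4.57], [0, 2.65], [-2.85, 2.85]. Speed limits (rad/s): [2.79, 2.79, 3.14, 3.14, 3.14, 3.14].

### API

Orientations are given as a unit quaternion [x, y, z, w].
In Python, from station import manip, cams, sign_off gives the robot as it stands.
- The arm moves only by the tool carry_out, never from a script. Its argument "targets" is a list that holds one entry, the list of rows, each a list of 7 numbers: the shift along the tool's x, y, z in cm, then the turn, a rotation vector about the tool's x, y, z in degrees, then the finger opening in cm, from 0 to 8.54. A call has 1 to 12 rows; each row is the pose to reach, as a shift and turn from the pose commanded when the call began, along the tool's axes at that moment; what a row does not reach only later rows make up. A row lasts 1/12 s, in which the tool goes at most 41.7 mm and 7.16 degrees, less where a joint would pass 70% of its speed; a pose out of reach is approached as far as the arm can. A call with a gripper value outside its range is refused whole. The fingers move at their own pace and stop on an object; "force" is the grip in N (left out, the last holds). Time passes only in rows, so rows that repeat a pose let the fingers close. It gives the time, the measured TCP pose, the force, the opening and the grip force at its end, in the units of the state.
- manip.sense(): the state, without advancing time (a new reading comes with each control period).
- cams.snapshot(name): name is "scene" or "top"; returns the picture (400x640x3 uint8, red, green, blue); there is no depth.
- cams.camera_info(name): a dict with "K" (3x3 intrinsics, pixels), "k1" (the pictures are not rectified: a ray, as slopes to the right and down, at radius r is drawn at 1 + k1 r^2 times it, then the intrinsics apply), "T" (4x4, takes a point from camera to world coordinates). Camera axes: x right, y down, z forward; pixel columns grow to the right and rows downward; lengths in m; the calibration is good to about 2 mm. A picture is of the moment at which its call begins. camera_info takes no time and is no camera call.
- sign_off(): hands the job in; it is judged then, once.
The state is a dict: "t": time; "q": joint angles; "qd": joint speeds; "tau": joint torques, N m; "tcp_pos": TCP position; "tool_rot": TCP orientation; "force": force on the tool from outside, world axes, zero at the start; "ft_torque": the same for the moment, N m; "finger_gap": opening from 0.0 (shut) to 1.0 (fully open); "gripper_force": force on a finger pad.
Only numpy, scipy, OpenCV 4.12 (cv2) and the standard library are available. Lean on these libraries where they do the work, as an engineer would, in place of code of your own. Each camera call takes 0.05 s, during which the arm holds its last target. There are 200 camera calls.

### The job

Pack the paint pots for a customer to take home: fold all four walls of the flat cardboard tray fully upright and press the lid of every paint pot fully home, and only when both are done stand all the pots upright on the floor of the tray, leaving its walls upright. Leave the white owl that stands among the pots as it is.

Things in the scene. Friction and masses are not known exactly. Their poses are not given: they have to be found in the camera images.
- tray: Cardboard tray blank, fixed by its base on a 22 mm plywood block. Base 120 mm (its x) by 190 mm (its y), board 8 mm thick. Origin on the table under the base centre, z up; tray floor (top of the base) at z = 30 mm. Four walls hinged on the base edges lie about flat outward at the start. Three pots fit on the floor in a row along y, 61 mm apart.
- wall_near (a joint): Angle (rad) of the wall on the tray's -x edge (190 mm long, 60 mm from the centre): 0 = flat outward, 1.571 = upright (its stop). Hinge line at z = 30 mm. Stiff crease (0.12 N m), stays where left. Wall 42 mm high plus a tuck tab 36 mm wide (along the hinge) and 36 mm long at the middle of its outer edge; the 8 mm board lies below the hinge line when flat, outside it when upright.
- tab_near (a point): Point in the tuck tab of the near wall, 66 mm from the hinge line (24 mm past the wall's edge), mid width and mid thickness. The tab can be pinched across its 36 mm width from above and lifted round, the board pivoting between the fingers. Its orientation has x pointing from the hinge out along the wall.
- wall_far (a joint): Angle (rad) of the wall on the tray's +x edge (190 mm long, 60 mm from the centre): 0 = flat outward, 1.571 = upright (its stop). Hinge line at z = 30 mm. Stiff crease (0.12 N m), stays where left. Wall 42 mm high plus a tuck tab 36 mm wide (along the hinge) and 36 mm long at the middle of its outer edge; the 8 mm board lies below the hinge line when flat, outside it when upright.
- tab_far (a point): Point in the tuck tab of the far wall, 66 mm from the hinge line (24 mm past the wall's edge), mid width and mid thickness. The tab can be pinched across its 36 mm width from above and lifted round, the board pivoting between the fingers. Its orientation has x pointing from the hinge out along the wall.
- wall_left (a joint): Angle (rad) of the wall on the tray's +y edge (120 mm long, 95 mm from the centre): 0 = flat outward, 1.571 = upright (its stop). Hinge line at z = 30 mm. Stiff crease (0.12 N m), stays where left. Wall 42 mm high plus a tuck tab 36 mm wide (along the hinge) and 36 mm long at the middle of its outer edge; the 8 mm board lies below the hinge line when flat, outside it when upright.
- tab_left (a point): Point in the tuck tab of the left wall, 66 mm from the hinge line (24 mm past the wall's edge), mid width and mid thickness. The tab can be pinched across its 36 mm width from above and lifted round, the board pivoting between the fingers. Its orientation has x pointing from the hinge out along the wall.
- wall_right (a joint): Angle (rad) of the wall on the tray's -y edge (120 mm long, 95 mm from the centre): 0 = flat outward, 1.571 = upright (its stop). Hinge line at z = 30 mm. Stiff crease (0.12 N m), stays where left. Wall 42 mm high plus a tuck tab 36 mm wide (along the hinge) and 36 mm long at the middle of its outer edge; the 8 mm board lies below the hinge line when flat, outside it when upright.
- tab_right (a point): Point in the tuck tab of the right wall, 66 mm from the hinge line (24 mm past the wall's edge), mid width and mid thickness. The tab can be pinched across its 36 mm width from above and lifted round, the board pivoting between the fingers. Its orientation has x pointing from the hinge out along the wall.
- potA: Loose white paint pot, round, 56 mm diameter and 45 mm high without its lid, 150 g (105 to 210). Origin at the centre of its underside, z up. May be absent. With the lid home it is 58 mm high.
- lidA (a joint): How far the snap lid of potA stands up from home, m: 0 = fully home, at most 0.012. The lid is a 52 mm disc, 12 mm thick, sliding stiffly on the pot's neck (about 6 N to push down) and staying where left. Its underside is 46 mm above the pot's underside when home.
- lidtopA (a point): Centre of the top face of potA's lid.
- potB: Loose white paint pot, round, 56 mm diameter and 45 mm high without its lid, 150 g (105 to 210). Origin at the centre of its underside, z up. May be absent. With the lid home it is 58 mm high.
- lidB (a joint): How far the snap lid of potB stands up from home, m: 0 = fully home, at most 0.012. The lid is a 52 mm disc, 12 mm thick, sliding stiffly on the pot's neck (about 6 N to push down) and staying where left. Its underside is 46 mm above the pot's underside when home.
- lidtopB (a point): Centre of the top face of potB's lid.
- potC: Loose white paint pot, round, 56 mm diameter and 45 mm high without its lid, 150 g (105 to 210). Origin at the centre of its underside, z up. May be absent. With the lid home it is 58 mm high.
- lidC (a joint): How far the snap lid of potC stands up from home, m: 0 = fully home, at most 0.012. The lid is a 52 mm disc, 12 mm thick, sliding stiffly on the pot's neck (about 6 N to push down) and staying where left. Its underside is 46 mm above the pot's underside when home.
- lidtopC (a point): Centre of the top face of potC's lid.
- potD: Loose white paint pot, round, 56 mm diameter and 45 mm high without its lid, 150 g (105 to 210). Origin at the centre of its underside, z up. May be absent. With the lid home it is 58 mm high.
- lidD (a joint): How far the snap lid of potD stands up from home, m: 0 = fully home, at most 0.012. The lid is a 52 mm disc, 12 mm thick, sliding stiffly on the pot's neck (about 6 N to push down) and staying where left. Its underside is 46 mm above the pot's underside when home.
- lidtopD (a point): Centre of the top face of potD's lid.
- owl: Bystander: white bisque owl, 58 mm across, 93 mm high, standing among the pots. Origin at the centre of its underside.
There are look-alikes about, which are no part of the job. What is shaped like the potC but blue or red is not meant.

How it is judged:
By the outcome, as a careful person would: the job done as asked, in the order asked, and still so for the second after the job is handed in, with the robot touching nothing.
Of potA, potB, potC, potD only 2 to 3 are there at a start; the rules pass over those that are not, and their reading is None.
At some moment in a run one of potA, potB, potC, potD may be knocked a few centimetres aside while the robot is not near it.
Once in a run the grip may slacken for a moment while it holds something.
It also fails if it takes over 210 s, if anything falls off the work surface, if the arm or the gripper's body presses on something with over 40 N, if the wrist force passes 120 N, or if a joint passes its speed limit or range.

## Working session

There is one attempt and no reset: what is moved stays moved. The work goes in short steps, Python scripts to look and compute and a tool call to move; the robot and the scene stay as the last step left them, time stands still between calls to the robot, and variables do not carry over. Pictures are saved under pics/ and viewed, at most 14 in all, crops included, and the job is handed in when it is done.

Besides the shell and the picture viewer there is one more tool, called in YAML: its name, and indented under it one key for each argument. carry_out: Moves the arm, as the interface text tells. Its arguments: {"type":"object","properties":{"targets":{"type":"array"},"force":{"type":"number"}},"required":["targets"]}

```bash
mkdir -p pics; python3 - <<'E'
from station import manip, cams
import cv2
for n in("scene","top"):
    i=cams.camera_info(n); print(n,i)
    cv2.imwrite(f"pics/{n}0.png",cams.snapshot(n)[:,:,::-1])
s=manip.sense(); print(s)
E
```

```text
scene {'K': array([[380.36233302,   0.        , 317.96983319],
       [  0.        , 380.36233302, 194.89574678],
       [  0.        ,   0.        ,   1.        ]]), 'k1': -0.07991714062104614, 'T': array([[-0.20368214,  0.66009176, -0.72304389,  1.26899776],
       [ 0.97878074,  0.15419058, -0.13495754,  0.20205764],
       [ 0.02240219, -0.73518987, -0.67749096,  0.75151041],
       [ 0.        ,  0.        ,  0.        ,  1.        ]])}
top {'K': array([[402.4272133,   0.       , 320.1481526],
       [  0.       , 402.4272133, 201.7207874],
       [  0.       ,   0.       ,   1.       ]]), 'k1': -0.0512294190276884, 'T': array([[-0.00555453, -0.99724794,  0.0739303 ,  0.45275214],
       [-0.99988019,  0.00660693,  0.01399811,  0.05825142],
       [-0.01444804, -0.07384369, -0.99716516,  1.11162103],
       [ 0.        ,  0.        ,  0.        ,  1.        ]])}
{'t': 0.1, 'q': array([-1.41347477e+00,  5.28397691e-01,  1.43379287e+00,  9.38843559e-06,
        1.18135793e+00, -1.78477362e-01]), 'qd': array([ 0.00094261, -0.00020417, -0.00152325,  0.00110108,  0.00107963,
        0.00024586]), 'tau': array([ 8.73199838e-05, -4.43304062e+01, -1.78587073e+01, -2.85189917e-04,
        3.88098881e-03,  4.01675578e-06]), 'tcp_pos': array([ 0.20589948, -0.5894702 ,  0.24941042]), 'tool_rot': array([ 9.85937793e-01,  1.67109877e-01,  1.46848509e-05, -9.77816079e-04]), 'force': array([ 0.22072068, -0.16929595,  0.21744256]), 'ft_torque': array([-0.02866594,  0.03316534, -0.00476476]), 'gripper_force': 0.0, 'finger_gap': 0.9970561160860515}
```

View pics/top0.png

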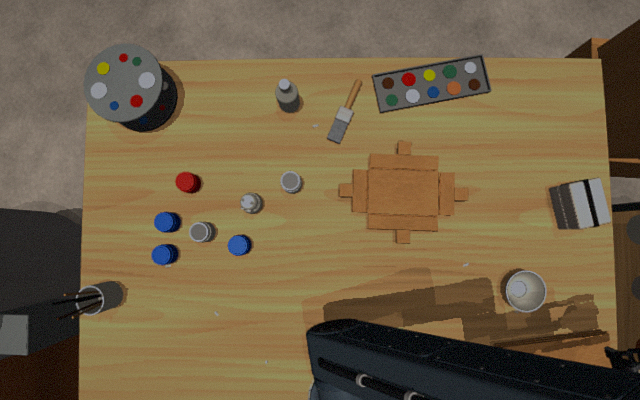

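View pics/scene0.png

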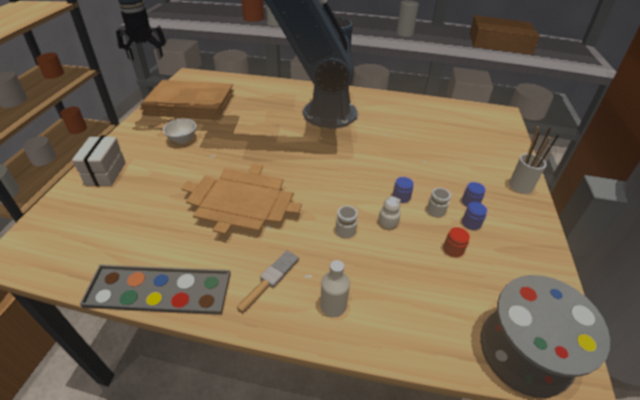

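```bash
cat > h.py <<'E'
import numpy as np, cv2
from station import manip, cams
from scipy.spatial.transform import Rotation as R
I={n:cams.camera_info(n) for n in("scene","top")}
def ray(n,u,v):
    i=I[n];K=i["K"];d=np.array([(u-K[0,2])/K[0,0],(v-K[1,2])/K[1,1]]);s=d.copy()
    for _ in range(20): s=d/(1+i["k1"]*(s@s))
    T=i["T"];return T[:3,3],T[:3,:3]@np.r_[s,1]
def at(n,u,v,z):
    o,d=ray(n,u,v);return o+d*(z-o[2])/d[2]
def proj(n,P):
    i=I[n];T=i["T"];c=T[:3,:3].T@(np.asarray(P,float)-T[:3,3]);s=c[:2]/c[2];s=s*(1+i["k1"]*(s@s))
    return i["K"][:2,:2]@s+i["K"][:2,2]
def tri(u1,u2):
    (o,d),(p,e)=ray("top",*u1),ray("scene",*u2)
    t=np.linalg.lstsq(np.c_[d,-e],p-o,rcond=None)[0];a,b=o+t[0]*d,p+t[1]*e
    return (a+b)/2,np.linalg.norm(a-b)
def rel(P):  # world point -> tool-frame shift in cm from measured pose
    s=manip.sense();return R.from_quat(s["tool_rot"]).inv().apply(np.asarray(P)-s["tcp_pos"])*100
E
python3 - <<'E'
import cv2,numpy as np
t=cv2.imread("pics/top0.png");s=cv2.imread("pics/scene0.png")
c=lambda im,x,y,w,h,k:cv2.resize(im[y:y+h,x:x+w],None,fx=k,fy=k,interpolation=cv2.INTER_CUBIC)
a=c(t,150,160,160,112,5);cv2.imwrite("pics/c1.png",a)
b=c(t,330,132,146,116,5);cv2.imwrite("pics/c2.png",b)
d=c(s,330,165,170,100,4.7);cv2.imwrite("pics/c3.png",d)
E
```

```text
(no output)
```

View pics/c1.png

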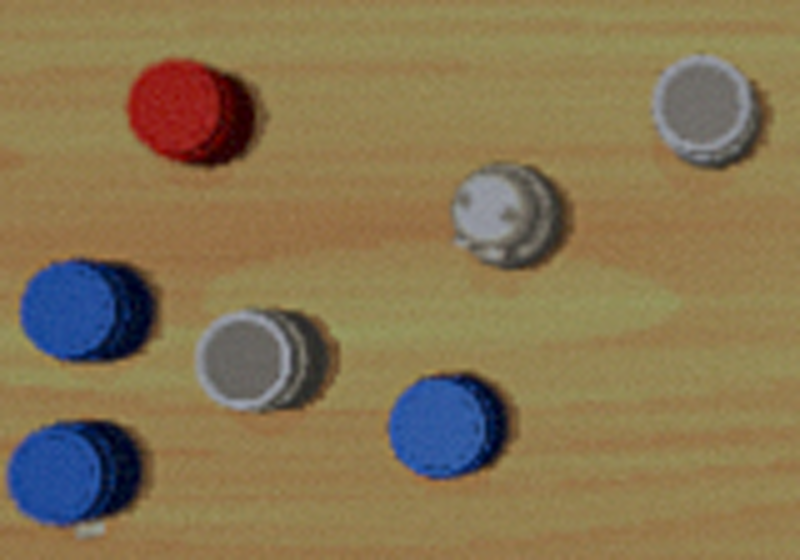

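View pics/c2.png

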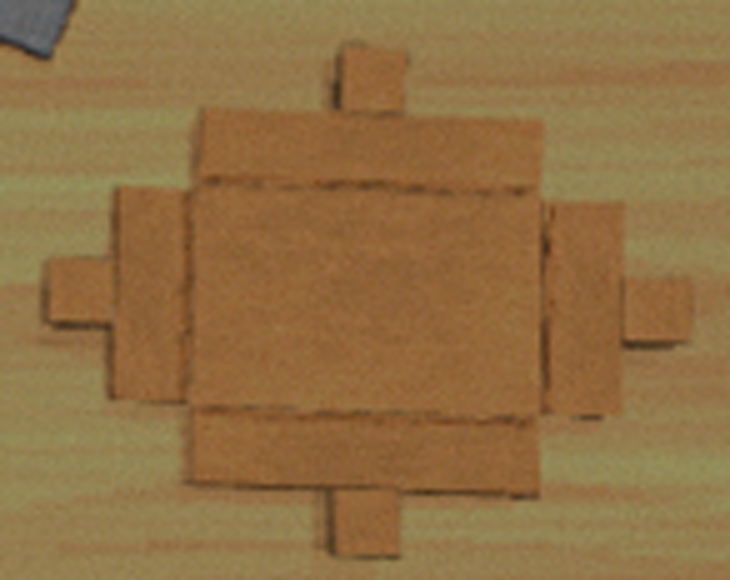

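View pics/c3.png

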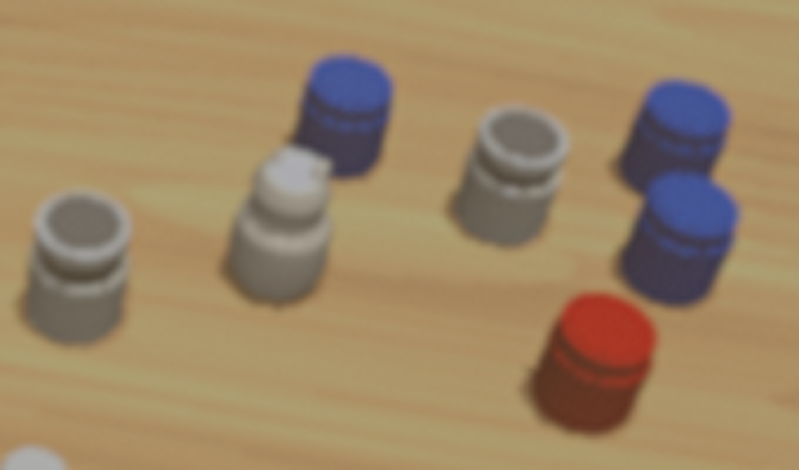

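```bash
python3 - <<'E'
from h import *
f=lambda x,y:(330-.4+x/5,132-.4+y/5)
Z=.030
pts={"TL":(193,185),"TR":(541,192),"BR":(540,415),"BL":(188,408),"tabT":(373,47),"tabB":(366,556),"tabL":(44,290),"tabR":(691,310)}
W={k:at("top",*f(*v),Z) for k,v in pts.items()}
for k,v in W.items(): print(k,v.round(4))
print("centre",(W["TL"]+W["TR"]+W["BR"]+W["BL"])/4,(W["tabT"]+W["tabB"])/2,(W["tabL"]+W["tabR"])/2)
for a,b in(("TL","TR"),("BL","BR"),("TL","BL"),("TR","BR"),("tabT","tabB"),("tabL","tabR")):
    d=W[a]-W[b];print(a,b,np.linalg.norm(d).round(4),np.degrees(np.arctan2(d[1],d[0])).round(2))
for a,b in(((290.2,180.4),(347.5,212.1)),((198.8,231.8),(440.9,193.6))):
    print(tri(a,b),at("top",*a,.07),at("top",*a,.058))
s=manip.sense();print(R.from_quat(s["tool_rot"]).as_matrix().round(3))
E
```

```text
TL [ 0.6221 -0.0573  0.03  ]
TR [ 0.6171 -0.2462  0.03  ]
BR [ 0.4961 -0.2423  0.03  ]
BL [ 0.5012 -0.0528  0.03  ]
tabT [ 0.6975 -0.1567  0.03  ]
tabB [ 0.4213 -0.147   0.03  ]
tabL [0.5654 0.024  0.03  ]
tabR [ 0.5523 -0.326   0.03  ]
centre [ 0.55912231 -0.14966324  0.03      ] [ 0.559387   -0.15186526  0.03      ] [ 0.55887526 -0.15100295  0.03      ]
TL TR 0.189 88.49
BL BR 0.1895 88.47
TL BL 0.121 -2.11
TR BR 0.1211 -1.85
tabT tabB 0.2763 -2.01
tabL tabR 0.3502 87.85
(array([0.58637517, 0.1514454 , 0.0687269 ]), np.float64(0.0012103159398091088)) [0.5862924  0.15073107 0.07      ] [0.58783085 0.15179648 0.058     ]
(array([0.45349377, 0.39130217, 0.06383647]), np.float64(0.00036026285008669014)) [0.45348325 0.38953082 0.07      ] [0.45349167 0.39334732 0.058     ]
[[ 0.944  0.33  -0.   ]
 [ 0.33  -0.944  0.002]
 [ 0.    -0.002 -1.   ]]
```

```bash
cat >> h.py <<'E'
C=np.array([.559,-.151,0]);YAW=-1.9
def tr(x,y,z): return C+R.from_euler("z",YAW,degrees=True).apply([x,y,z])
def dn(yaw): return R.from_euler("z",yaw,degrees=True)*R.from_euler("x",180,degrees=True) # tool down, tool x at yaw
def turn(yaw):
    s=manip.sense();return np.degrees((R.from_quat(s["tool_rot"]).inv()*dn(yaw)).as_rotvec())
E
python3 - <<'E'
from h import *
for p in((-.126,0,.15),(-.126,0,.027)): print(tr(*p).round(4),rel(tr(*p)).round(2))
print(turn(YAW).round(2))
E
```

```text
[ 0.4331 -0.1468  0.15  ] [ 36.03 -34.29  10.02]
[ 0.4331 -0.1468  0.027 ] [ 36.03 -34.26  22.32]
[-0.11  0.   21.14]
```

carry_out:
  targets:
    - [[3, -2.9, 0.8, 0, 0, 2, 6], [6, -5.7, 1.7, 0, 0, 4, 6], [9, -8.6, 2.5, 0, 0, 6, 6], [12, -11.4, 3.3, 0, 0, 8, 6], [15, -14.3, 4.2, 0, 0, 10, 6], [18, -17.2, 5, 0, 0, 12, 6], [21, -20, 5.8, 0, 0, 14, 6], [24, -22.9, 6.7, 0, 0, 16, 6], [27, -25.8, 7.5, 0, 0, 18, 6], [30, -28.6, 8.3, 0, 0, 20, 6], [33, -31.4, 9.2, 0, 0, 21.1, 6], [36, -34.3, 10, -0.1, 0, 21.1, 6]]
  force: 30

```text
t: 1.1
tcp_pos: [0.4302, -0.1522, 0.1512]
tool_rot: [1.0, -0.017, 0.0, 0.001]
force: [-0.1, -0.9, 0.1]
finger_gap: 0.701
gripper_force: 0.0
```

```bash
python3 - <<'E'
from h import *
print(rel(tr(-.126,0,.027)).round(2),turn(YAW).round(2),manip.sense()["q"].round(2))
E
```

```text
[ 0.27 -0.57 12.42] [ 0.09 -0.01 -0.03] [-0.58  0.47  1.94 -0.    0.72  1.02]
```

carry_out:
  targets:
    - [[0, 0, 2, 0, 0, 0, 6], [0, 0, 5, 0, 0, 0, 6], [0, 0, 8, 0, 0, 0, 6], [0, 0, 10, 0, 0, 0, 6], [0, 0, 11, 0, 0, 0, 6], [0, 0, 11, 0, 0, 0, 6]]

```text
t: 1.6
tcp_pos: [0.4287, -0.1535, 0.0398]
tool_rot: [1.0, -0.016, -0.002, -0.0]
force: [0.0, -0.6, -0.0]
finger_gap: 0.701
gripper_force: 0.0
```

```bash
python3 - <<'E'
from h import *
print(rel(tr(-.126,0,.027)).round(2),turn(YAW).round(2))
cv2.imwrite("pics/s1.png",cv2.resize(cams.snapshot("scene")[100:300,150:390,::-1],None,fx=3,fy=3))
E
```

```text
[ 0.42 -0.68  1.28] [-0.04  0.2   0.04]
```

View pics/s1.png

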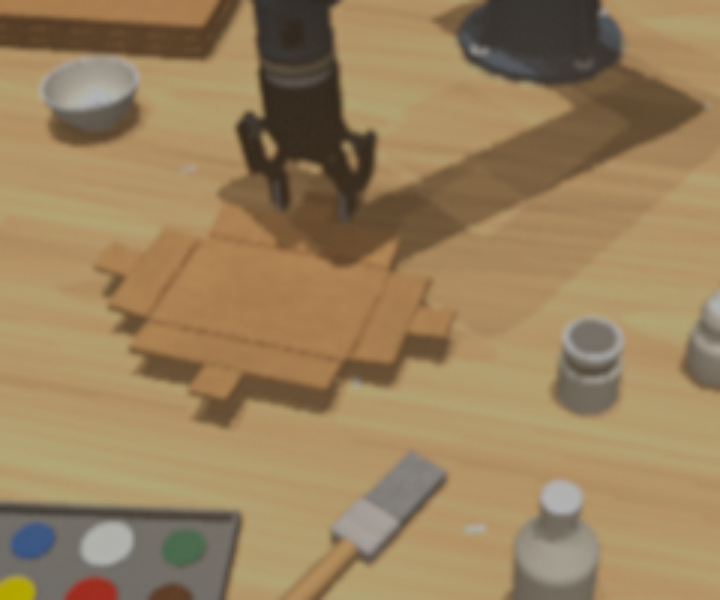

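The view shows the open fingers straddling the near tab (about px 310,215 in the crop). I'll correct the remaining 4–7 mm offset, lower and pinch.

carry_out:
  targets:
    - [[0.4, -0.7, 0.6, 0, 0, 0, 6], [0.4, -0.7, 1.3, 0, 0, 0, 6], [0.4, -0.7, 1.3, 0, 0, 0, 3], [0.4, -0.7, 1.3, 0, 0, 0, 3], [0.4, -0.7, 1.3, 0, 0, 0, 3], [0.4, -0.7, 1.3, 0, 0, 0, 3], [0.4, -0.7, 1.3, 0, 0, 0, 3]]
  force: 30

```text
t: 2.23
tcp_pos: [0.434, -0.1468, 0.029]
tool_rot: [1.0, -0.017, 0.0, 0.001]
force: [3.1, 4.6, 0.2]
finger_gap: 0.416
gripper_force: 30.3
```

carry_out:
  targets:
    - [[0, 0, -1.15, 0, 0, 0, 3], [0.25, 0, -2.3, 0, 0, 0, 3], [0.7, 0, -3.35, 0, 0, 0, 3], [1.3, 0, -4.3, 0, 0, 0, 3], [2.05, 0, -5.2, 0, 0, 0, 3], [2.95, 0, -5.9, 0, 0, 0, 3], [3.95, 0, -6.45, 0, 0, 0, 3], [5.05, 0, -6.8, 0, 0, 0, 3], [6.2, 0, -7, 0, 0, 0, 3], [6.5, 0, -7, 0, 0, 0, 3], [6.5, 0, -7, 0, 0, 0, 3], [6.5, 0, -7, 0, 0, 0, 3]]

```text
t: 3.23
tcp_pos: [0.49, -0.1487, 0.0973]
tool_rot: [1.0, -0.015, -0.01, -0.001]
force: [-17.8, -9.1, 1.0]
finger_gap: 0.414
gripper_force: 32.7
```

```bash
python3 - <<'E'
from h import *
print(rel(tr(-.064,0,.096)).round(2),turn(YAW).round(2))
cv2.imwrite("pics/s2.png",cv2.resize(cams.snapshot("scene")[100:300,150:390,::-1],None,fx=3,fy=3))
E
```

```text
[0.5  0.   0.12] [-0.06  1.1   0.22]
```

View pics/s2.png

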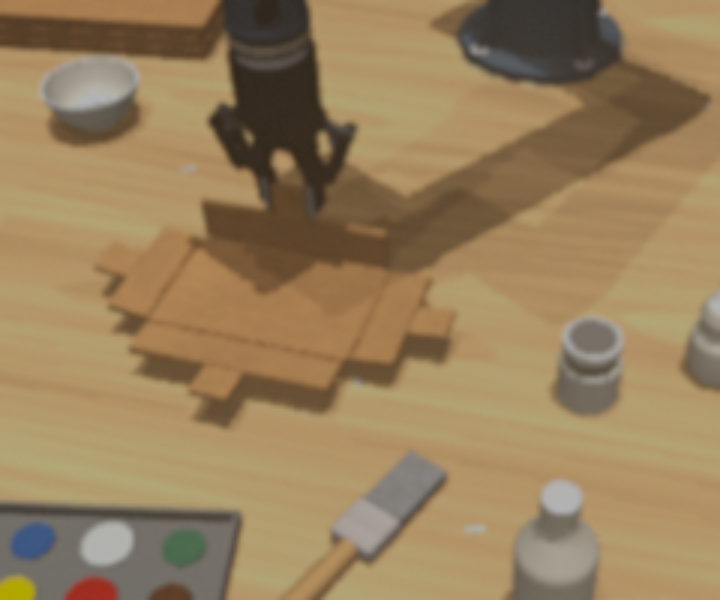

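carry_out:
  targets:
    - [[0.3, 0, 0, 0, 0, 0, 3], [0.3, 0, 0, 0, 0, 0, 3], [0.3, 0, 0, 0, 0, 0, 3]]

```text
t: 3.53
tcp_pos: [0.4902, -0.1487, 0.0973]
tool_rot: [1.0, -0.014, -0.012, -0.001]
force: [-23.5, -11.0, 4.3]
finger_gap: 0.415
gripper_force: 33.1
```

carry_out:
  targets:
    - [[-0.4, 0, 0, 0, 0, 0, 3], [-0.8, 0, 0, 0, 0, 0, 6], [-0.8, 0, 0, 0, 0, 0, 6], [-0.8, 0, -1, 0, 0, 0, 6], [-0.8, 0, -4, 0, 0, 0, 6], [0, 0, -7, 0, 0, 0, 6], [3, 0, -7, 0, 0, 0, 6], [7, 0, -7, 0, 0, 0, 6], [11, 0, -7, 0, 0, 0, 6], [15, 0, -7, 0, 0, 0, 6], [18, 0, -7, 0, 0, 0, 6], [18, 0, -7, 0, 0, 0, 6]]

```text
t: 4.53
tcp_pos: [0.6893, -0.1555, 0.1709]
tool_rot: [1.0, -0.015, 0.006, 0.002]
force: [0.6, -0.9, 0.1]
finger_gap: 0.699
gripper_force: 0.0
```

```bash
python3 - <<'E'
from h import *
print(rel(tr(.126,0,.027)).round(2),turn(YAW).round(2))
t=cams.snapshot("top")[132:248,330:476,::-1];s=cams.snapshot("scene")[140:250,170:310,::-1]
cv2.imwrite("pics/s3.png",np.hstack([cv2.resize(t,(500,400)),cv2.resize(s,(300,400))]))
E
```

```text
[-0.6  -0.08 14.38] [ 0.27 -0.66  0.17]
```

View pics/s3.png

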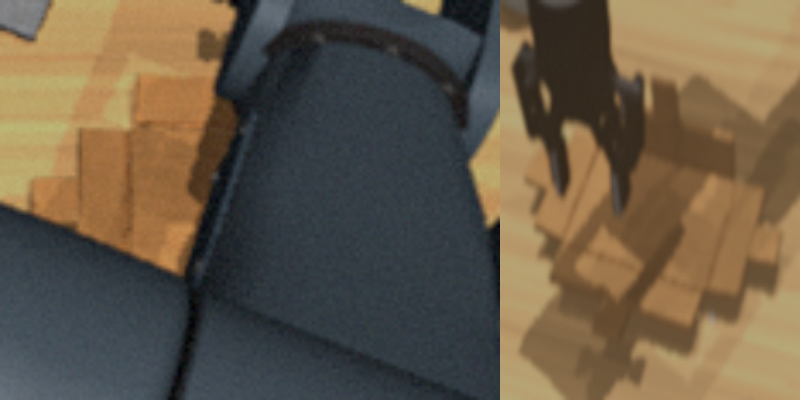

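The near wall stands upright (right half, around 700,150); the hand is over the far tab. Now for the descent.

carry_out:
  targets:
    - [[-0.3, 0, 3, 0, 0, 0, 6], [-0.6, 0, 6.5, 0, 0, 0, 6], [-0.6, 0, 10, 0, 0, 0, 6], [-0.6, 0, 12, 0, 0, 0, 6], [-0.6, 0, 13.5, 0, 0, 0, 6], [-0.6, 0, 14.2, 0, 0, 0, 6], [-0.6, 0, 14.3, 0, 0, 0, 6], [-0.6, 0, 14.3, 0, 0, 0, 3], [-0.6, 0, 14.3, 0, 0, 0, 3], [-0.6, 0, 14.3, 0, 0, 0, 3], [-0.6, 0, 14.3, 0, 0, 0, 3], [-0.6, 0, 14.3, 0, 0, 0, 3]]

```text
t: 5.63
tcp_pos: [0.677, -0.1564, 0.0276]
tool_rot: [1.0, -0.017, 0.002, 0.002]
force: [-0.2, -3.6, 2.5]
finger_gap: 0.416
gripper_force: 32.0
```

```bash
python3 - <<'E'
from h import *
print(rel(tr(.126,0,.027)).round(2),turn(YAW).round(2))
E
```

```text
[ 0.79 -0.14  0.06] [ 0.21 -0.22  0.01]
```

carry_out:
  targets:
    - [[0, 0, -1.05, 0, 0, 0, 3], [-0.2, 0, -2.1, 0, 0, 0, 3], [-0.6, 0, -3.05, 0, 0, 0, 3], [-1.15, 0, -3.95, 0, 0, 0, 3], [-1.85, 0, -4.75, 0, 0, 0, 3], [-2.7, 0, -5.4, 0, 0, 0, 3], [-3.6, 0, -5.9, 0, 0, 0, 3], [-4.6, 0, -6.2, 0, 0, 0, 3], [-5.6, 0, -6.4, 0, 0, 0, 3], [-6, 0, -6.4, 0, 0, 0, 3], [-6.2, 0, -6.4, 0, 0, 0, 3], [-6.2, 0, -6.4, 0, 0, 0, 3]]

```text
t: 6.63
tcp_pos: [0.6287, -0.1546, 0.0913]
tool_rot: [1.0, -0.018, 0.018, 0.004]
force: [30.4, 2.7, -19.1]
finger_gap: 0.414
gripper_force: 37.3
```

carry_out:
  targets:
    - [[-0.3, 0, 0, 0, 0, 0, 3], [-0.3, 0, 0, 0, 0, 0, 3], [-0.3, 0, 0, 0, 0, 0, 3]]

```text
t: 6.88
tcp_pos: [0.6283, -0.1546, 0.0915]
tool_rot: [1.0, -0.018, 0.02, 0.004]
force: [34.4, 2.1, -21.8]
finger_gap: 0.412
gripper_force: 37.5
```

```bash
python3 - <<'E'
from h import *
print(rel(tr(.064,0,.096)).round(2),turn(YAW).round(2))
E
```

```text
[-0.52 -0.13 -0.47] [ 0.42 -2.33 -0.17]
```

carry_out:
  targets:
    - [[0.6, 0, 0, 0, 0, 0, 3], [1, 0, 0, 0, 0, 0, 6], [1.3, 0, 0, 0, 0, 0, 6], [1.3, 0, 0, 0, 0, 0, 6], [1.3, 0, -1, 0, 0, 0, 6], [1.3, 0, -3.5, 0, 0, 0, 6], [1.3, 0, -7, 0, 0, 0, 6], [1.3, 0, -7, 0, 0, 0, 6]]

```text
t: 7.55
tcp_pos: [0.6266, -0.1545, 0.1669]
tool_rot: [1.0, -0.016, 0.005, 0.003]
force: [1.3, -0.5, 1.2]
finger_gap: 0.703
gripper_force: 0.0
```

```bash
python3 - <<'E'
from h import *
for p in((0,-.161,.15),(0,-.161,.027)): print(rel(tr(*p)).round(2))
print(turn(YAW+90).round(2),turn(YAW-90).round(2),manip.sense()["q"].round(2))
E
```

```text
[-6.8  15.96  1.71]
[-6.93 15.89 14.01]
[  0.74  -0.23 -89.96] [-0.23 -0.74 90.03] [-0.41  0.65  1.46 -0.    1.02  1.19]
```

carry_out:
  targets:
    - [[-0.6, 1.4, 0, 0, 0, -7, 6], [-1.2, 2.8, 0, 0, 0, -14, 6], [-1.8, 4.2, 0, 0, 0, -21, 6], [-2.4, 5.6, 0, 0, 0, -28, 6], [-3, 7, 0, 0, 0, -35, 6], [-3.6, 8.4, 0, 0, 0, -42, 6], [-4.2, 9.8, 0, 0, 0, -49, 6], [-4.8, 11.2, 0, 0, 0, -56, 6], [-5.4, 12.6, 0, 0, 0, -63, 6], [-6, 14, 0, 0, 0, -70, 6], [-6.6, 15.4, 0.5, 0, 0, -77, 6], [-6.9, 16, 1, 0.3, 0, -84, 6]]

```text
t: 8.55
tcp_pos: [0.5483, -0.3126, 0.1512]
tool_rot: [0.752, 0.659, -0.001, -0.001]
force: [0.1, 0.9, 0.4]
finger_gap: 0.699
gripper_force: 0.0
```

```bash
python3 - <<'E'
from h import *
print(rel(tr(0,-.161,.027)).round(2),turn(YAW+90).round(2))
E
```

```text
[ 0.13  0.55 12.42] [-0.13 -0.04 -5.71]
```

carry_out:
  targets:
    - [[0.1, 0.5, 1, 0, 0, -4, 6], [0.1, 0.5, 3, 0, 0, -5.7, 6], [0.1, 0.5, 6, 0, 0, -5.7, 6], [0.1, 0.5, 9, 0, 0, -5.7, 6], [0.1, 0.5, 11, 0, 0, -5.7, 6], [0.1, 0.5, 12, 0, 0, -5.7, 6], [0.1, 0.5, 12.4, 0, 0, -5.7, 6], [0.1, 0.5, 12.4, 0, 0, -5.7, 6]]

```text
t: 9.22
tcp_pos: [0.5539, -0.3103, 0.026]
tool_rot: [0.72, 0.694, -0.0, -0.002]
force: [-0.3, 0.1, -0.0]
finger_gap: 0.7
gripper_force: 0.0
```

```bash
python3 - <<'E'
from h import *
print(rel(tr(0,-.161,.027)).round(2),turn(YAW+90).round(2))
E
```

```text
[-0.16 -0.02 -0.1 ] [-0.21 -0.14 -0.27]
```

Spot on; pinch and fold.

carry_out:
  targets:
    - [[-0.1, 0, 0, 0, 0, 0, 3], [-0.1, 0, 0, 0, 0, 0, 3], [-0.1, 0, 0, 0, 0, 0, 3], [-0.1, 0, 0, 0, 0, 0, 3], [-0.1, 0, 0, 0, 0, 0, 3], [-0.1, 0, 0, 0, 0, 0, 3]]

```text
t: 9.72
tcp_pos: [0.5515, -0.312, 0.0273]
tool_rot: [0.72, 0.694, -0.002, -0.003]
force: [-8.7, -2.7, 3.3]
finger_gap: 0.417
gripper_force: 32.2
```

carry_out:
  targets:
    - [[0, 0, -1.15, 0, 0, 0, 3], [0.25, 0, -2.3, 0, 0, 0, 3], [0.7, 0, -3.35, 0, 0, 0, 3], [1.3, 0, -4.3, 0, 0, 0, 3], [2.05, 0, -5.2, 0, 0, 0, 3], [2.95, 0, -5.9, 0, 0, 0, 3], [3.95, 0, -6.45, 0, 0, 0, 3], [5.05, 0, -6.8, 0, 0, 0, 3], [6.2, 0, -7, 0, 0, 0, 3], [6.6, 0, -7, 0, 0, 0, 3], [6.7, 0, -7, 0, 0, 0, 3], [6.7, 0, -7, 0, 0, 0, 3]]

```text
t: 10.72
tcp_pos: [0.5542, -0.2477, 0.0967]
tool_rot: [0.719, 0.695, -0.004, -0.001]
force: [-9.3, -11.6, -7.1]
finger_gap: 0.412
gripper_force: 31.7
```

carry_out:
  targets:
    - [[0.1, 0, 0, 0, 0, 0, 3], [0.1, 0, 0, 0, 0, 0, 3], [0.1, 0, 0, 0, 0, 0, 3]]

```text
t: 10.97
tcp_pos: [0.5542, -0.2477, 0.0967]
tool_rot: [0.719, 0.695, -0.004, -0.001]
force: [-10.4, -15.1, -8.0]
finger_gap: 0.41
gripper_force: 31.7
```

```bash
python3 - <<'E'
from h import *
print(rel(tr(0,-.099,.096)).round(2),turn(YAW+90).round(2))
E
```

```text
[-0.22  0.16  0.07] [-0.44  0.29 -0.08]
```

carry_out:
  targets:
    - [[-0.2, 0, 0, 0, 0, 0, 6], [-0.4, 0, 0, 0, 0, 0, 6], [-0.4, 0, 0, 0, 0, 0, 6], [-0.4, 0, -1, 0, 0, 0, 6], [-0.4, 0, -4, 0, 0, 0, 6], [0, 0, -7, 0, 0, 0, 6], [3, 0, -7, 0, 0, 0, 6], [7, 0, -7, 0, 0, 0, 6], [11, 0, -7, 0, 0, 0, 6], [15, 0, -7, 0, 0, 0, 6], [19, 0, -7, 0, 0, 0, 6], [23, 0, -7, 0, 0, 0, 6]]

```text
t: 11.97
tcp_pos: [0.5664, -0.0114, 0.1682]
tool_rot: [0.72, 0.694, 0.001, -0.001]
force: [1.0, 1.0, 0.2]
finger_gap: 0.703
gripper_force: 0.0
```

```bash
python3 - <<'E'
from h import *
print(rel(tr(0,.161,.027)).round(2),turn(YAW+90).round(2))
E
```

```text
[ 2.09 -0.28 14.13] [-0.01 -0.11 -0.24]
```

carry_out:
  targets:
    - [[1, -0.2, 1, 0, 0, 0, 6], [2.1, -0.3, 3, 0, 0, 0, 6], [2.1, -0.3, 6, 0, 0, 0, 6], [2.1, -0.3, 9, 0, 0, 0, 6], [2.1, -0.3, 12, 0, 0, 0, 6], [2.1, -0.3, 13.5, 0, 0, 0, 6], [2.1, -0.3, 14, 0, 0, 0, 6], [2.1, -0.3, 14, 0, 0, 0, 6]]

```text
t: 12.63
tcp_pos: [0.5631, 0.0077, 0.0259]
tool_rot: [0.72, 0.694, -0.001, -0.002]
force: [0.9, -0.2, 0.7]
finger_gap: 0.704
gripper_force: 0.0
```

```bash
python3 - <<'E'
from h import *
print(rel(tr(0,.161,.027)).round(2),turn(YAW+90).round(2))
E
```

```text
[ 0.22  0.12 -0.11] [-0.25 -0.12 -0.24]
```

carry_out:
  targets:
    - [[0.2, 0.1, 0, 0, 0, 0, 5], [0.2, 0.1, 0, 0, 0, 0, 3], [0.2, 0.1, 0, 0, 0, 0, 3], [0.2, 0.1, 0, 0, 0, 0, 3], [0.2, 0.1, 0, 0, 0, 0, 3], [0.2, 0.1, 0, 0, 0, 0, 3], [0.2, 0.1, 0, 0, 0, 0, 3]]

```text
t: 13.22
tcp_pos: [0.5644, 0.0097, 0.0273]
tool_rot: [0.72, 0.694, -0.0, -0.002]
force: [-1.9, 2.8, 5.6]
finger_gap: 0.416
gripper_force: 32.0
```

carry_out:
  targets:
    - [[0, 0, -1.15, 0, 0, 0, 3], [-0.25, 0, -2.3, 0, 0, 0, 3], [-0.7, 0, -3.35, 0, 0, 0, 3], [-1.3, 0, -4.3, 0, 0, 0, 3], [-2.05, 0, -5.2, 0, 0, 0, 3], [-2.95, 0, -5.9, 0, 0, 0, 3], [-3.95, 0, -6.45, 0, 0, 0, 3], [-5.05, 0, -6.8, 0, 0, 0, 3], [-6.2, 0, -7, 0, 0, 0, 3], [-6.6, 0, -7, 0, 0, 0, 3], [-6.8, 0, -7, 0, 0, 0, 3], [-6.8, 0, -7, 0, 0, 0, 3]]

```text
t: 14.22
tcp_pos: [0.5617, -0.0563, 0.0977]
tool_rot: [0.721, 0.693, 0.002, -0.004]
force: [1.0, 13.7, 1.6]
finger_gap: 0.413
gripper_force: 31.6
```

carry_out:
  targets:
    - [[-0.2, 0, 0, 0, 0, 0, 3], [-0.2, 0, 0, 0, 0, 0, 3], [-0.2, 0, 0, 0, 0, 0, 3]]

```text
t: 14.47
tcp_pos: [0.5616, -0.0564, 0.0977]
tool_rot: [0.721, 0.693, 0.002, -0.004]
force: [1.8, 18.2, 1.1]
finger_gap: 0.417
gripper_force: 31.7
```

```bash
python3 - <<'E'
from h import *
print(rel(tr(0,.099,.096)).round(2),turn(YAW+90).round(2))
E
```

```text
[0.44 0.05 0.18] [-0.17 -0.52 -0.41]
```

carry_out:
  targets:
    - [[0.2, 0, 0, 0, 0, 0, 6], [0.4, 0, 0, 0, 0, 0, 6], [0.4, 0, 0, 0, 0, 0, 6], [0.4, 0, -1, 0, 0, 0, 6], [0.4, 0, -4, 0, 0, 0, 6], [1, 0, -7, 0, 0, 0, 0], [4, 0, -9, 0, 0, 0, 0], [8, 0, -9, 0, 0, 0, 0], [12, 0, -9, 0, 0, 0, 0], [16, 0, -9, 0, 0, 0, 0], [20, 0, -9, 0, 0, 0, 0], [23, 0, -9, 0, 0, 0, 0]]

```text
t: 15.47
tcp_pos: [0.5712, 0.1712, 0.1883]
tool_rot: [0.72, 0.694, 0.001, -0.001]
force: [0.3, -0.5, 0.4]
finger_gap: -0.001
gripper_force: 0.0
```

```bash
python3 - <<'E'
from h import *
t=cams.snapshot("top");s=cams.snapshot("scene")
cv2.imwrite("pics/t4full.png",t[:,:,::-1]);cv2.imwrite("pics/s4full.png",s[:,:,::-1])
t=t[150:260,330:470,::-1];s=s[150:250,180:300,::-1]
cv2.imwrite("pics/s4.png",np.hstack([cv2.resize(t,(400,314)),cv2.resize(s,(377,314))]))
E
```

```text
(no output)
```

View pics/t4full.png

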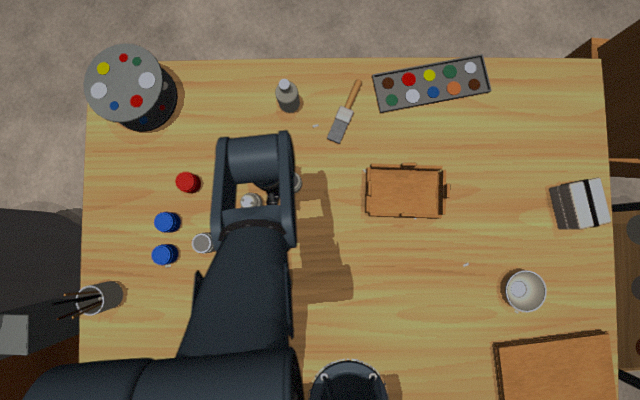

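All four walls now stand; the left pot has been knocked (from 199,232 to about 202,243). I'll overlay the expected upright walls to check.

```bash
python3 - <<'E'
from h import *
out=[]
for n,(x,y,w,h),f in(("top",(355,155,105,75),"t4full"),("scene",(180,150,120,86),"s4full")):
    k=7 if n=="top" else 6.2
    im=cv2.imread(f"pics/{f}.png")[y:y+h,x:x+w];im=cv2.resize(im,(400,300) if 0 else None,fx=k,fy=k,interpolation=cv2.INTER_CUBIC) 
    P=lambda *p:tuple(((proj(n,tr(*p))-(x,y)+.5)*k).astype(int).tolist())
    L=[]
    for z,X,Y in((.072,.068,.095),(.072,.06,.103)):
        if X==.068:
            for s in(-1,1): L.append(((s*X,-Y,z),(s*X,Y,z)));L.append(((s*X,-.018,.108),(s*X,.018,.108)))
        else:
            for s in(-1,1): L.append(((-X,s*Y,z),(X,s*Y,z)));L.append(((-.018,s*Y,.108),(.018,s*Y,.108)))
    for a,b in L: cv2.line(im,P(*a),P(*b),(0,255,0),1)
    out.append(im[:530])
h=min(o.shape[0] for o in out)
c=np.hstack([o[:h] for o in out]);c=cv2.resize(c,None,fx=800/c.shape[1],fy=800/c.shape[1]) 
cv2.imwrite("pics/ov.png",cv2.resize(out[0],(735,525)));cv2.imwrite("pics/ov2.png",out[1])
cv2.imwrite("pics/ov12.png",c)
E
```

```text
(no output)
```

View pics/ov12.png

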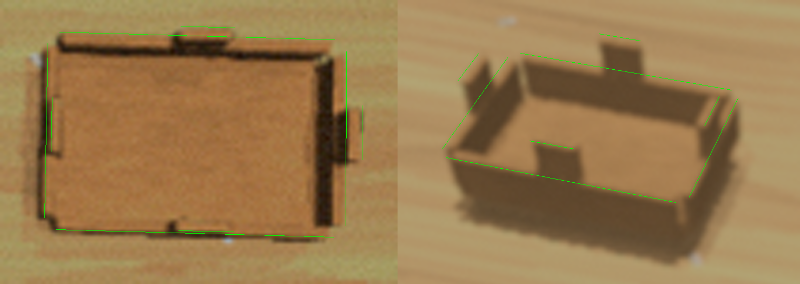

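```bash
python3 - <<'E'
from h import *
def crop(n,f,x,y,w,h,k):
    im=cv2.resize(cv2.imread(f"pics/{f}.png")[y:y+h,x:x+w],None,fx=k,fy=k,interpolation=cv2.INTER_CUBIC)
    P=lambda *p:tuple(((proj(n,tr(*p))-(x,y)+.5)*k).astype(int).tolist())
    for s in(-1,1):
        Y=s*.103
        for a,b in(((-.06,Y,.072),(.06,Y,.072)),((-.018,Y,.108),(.018,Y,.108))): cv2.line(im,P(*a),P(*b),(0,255,0),1)
        for a,b in(((-.06,s*.095,.072),(.06,s*.095,.072)),((-.018,s*.095,.108),(.018,s*.095,.108)),((-.06,s*.095,.03),(.06,s*.095,.03))): cv2.line(im,P(*a),P(*b),(255,255,0),1)
    return im
a=crop("top","t4full",358,160,20,60,10);b=crop("top","t4full",434,160,20,60,10);c=crop("scene","s4full",256,165,40,60,10)
cv2.imwrite("pics/ov3.png",np.hstack([a,b,c]))
E
```

```text
(no output)
```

View pics/ov3.png

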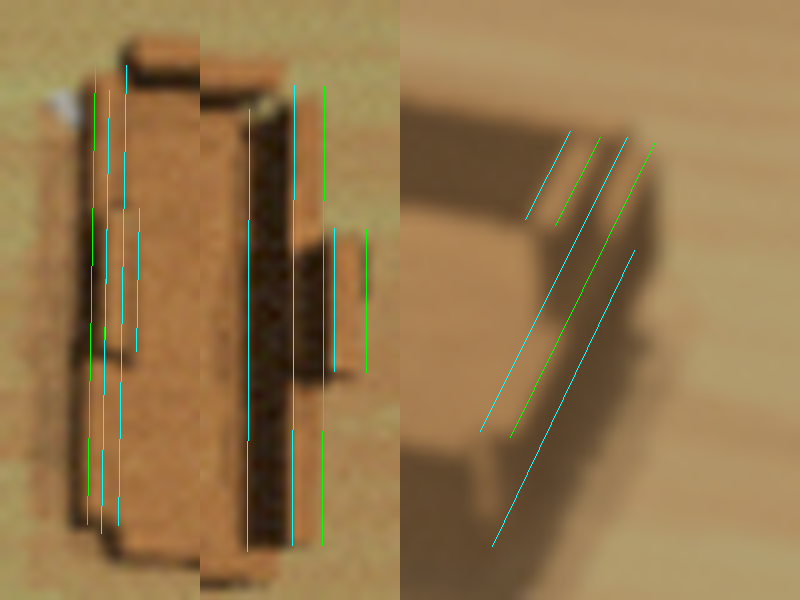

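```bash
cat >> h.py <<'E'
def blobs(n,im,box):
    x,y,w,h=box;c=im[y:y+h,x:x+w].astype(int)
    m=((c.max(2)-c.min(2)<28)&(c.max(2)>85)).astype(np.uint8)
    k,_,st,ce=cv2.connectedComponentsWithStats(m)
    return [(st[i].tolist()[:5],(ce[i]+(x,y)).round(1).tolist()) for i in range(1,k) if st[i,4]>40]
E
python3 - <<'E'
from h import *
rd=lambda f:cv2.imread(f"pics/{f}.png")[:,:,::-1]
print(blobs("top",rd("top0"),(180,165,130,90)));print(blobs("top",rd("t4full"),(180,165,130,100)))
print(blobs("scene",rd("scene0"),(330,165,130,90)));print(blobs("scene",rd("s4full"),(330,165,130,100)))
E
```

```text
[([100, 6, 21, 22, 349], [290.2, 181.2]), ([60, 28, 20, 20, 284], [249.5, 202.0]), ([9, 57, 22, 20, 337], [199.0, 231.6])]
[([114, 8, 8, 18, 69], [297.6, 182.1]), ([60, 28, 21, 15, 237], [249.6, 200.3]), ([102, 49, 9, 15, 107], [286.2, 220.9]), ([30, 56, 10, 16, 105], [214.8, 228.3]), ([12, 68, 21, 20, 334], [201.8, 242.8])]
[([97, 23, 24, 29, 479], [438.5, 201.8]), ([50, 30, 26, 33, 512], [390.3, 212.0]), ([7, 41, 21, 31, 530], [346.3, 221.0])]
[([95, 16, 22, 28, 455], [435.4, 194.5]), ([50, 30, 26, 33, 513], [390.3, 212.0]), ([6, 42, 21, 31, 456], [345.8, 223.3]), ([0, 95, 14, 5, 47], [336.5, 262.6])]
```

View pics/s4full.png

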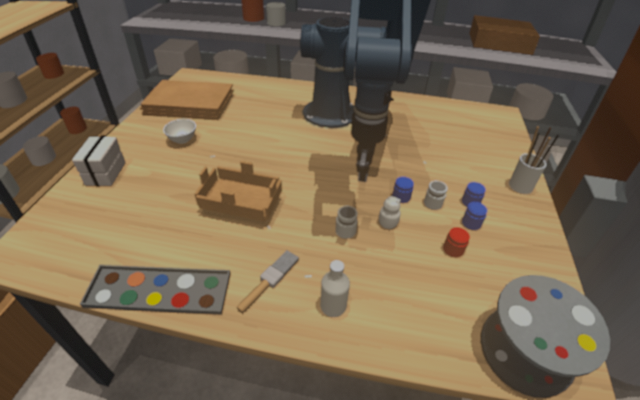

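Walls check out: the scene view shows the tray boxed up at (240,190), right pot unmoved at (346,222), left pot at (435,195). Pressing the right pot's lid next.

```bash
python3 - <<'E'
from h import *
p=at("top",201.6,243,.068);print("left",p, at("top",250,200.5,.085))
print(rel([.5866,.1512,.095]).round(2),turn(YAW+90).round(2))
E
```

```text
left [0.42434216 0.38236048 0.068     ] [0.53320577 0.25289952 0.085     ]
[-2.15  1.62  9.31] [-0.02 -0.17  0.03]
```

carry_out:
  targets:
    - [[-1, 0.8, 1, 0, 0, 0, 0], [-2.1, 1.6, 3, 0, 0, 0, 0], [-2.1, 1.6, 6, 0, 0, 0, 0], [-2.1, 1.6, 8, 0, 0, 0, 0], [-2.1, 1.6, 9, 0, 0, 0, 0], [-2.1, 1.6, 9.3, 0, 0, 0, 0], [-2.1, 1.6, 9.3, 0, 0, 0, 0]]

```text
t: 16.15
tcp_pos: [0.586, 0.1459, 0.0931]
tool_rot: [0.721, 0.693, -0.001, -0.002]
force: [-0.0, -0.5, -0.2]
finger_gap: 0.001
gripper_force: 0.0
```

```bash
python3 - <<'E'
from h import *
print(rel([.5866,.1512,.077]).round(2),manip.sense()["force"])
E
```

```text
[0.53 0.05 1.61] [-0.02342253 -0.54627403 -0.19452234]
```

carry_out:
  targets:
    - [[0.3, 0, 0.2, 0, 0, 0, 0], [0.5, 0, 0.4, 0, 0, 0, 0], [0.5, 0, 0.7, 0, 0, 0, 0], [0.5, 0, 1, 0, 0, 0, 0], [0.5, 0, 1.3, 0, 0, 0, 0], [0.5, 0, 1.6, 0, 0, 0, 0], [0.5, 0, 1.6, 0, 0, 0, 0]]

```text
t: 16.73
tcp_pos: [0.5871, 0.1532, 0.0788]
tool_rot: [0.72, 0.694, 0.001, -0.001]
force: [1.1, 0.3, 3.0]
finger_gap: -0.002
gripper_force: 1.3
```

carry_out:
  targets:
    - [[0, 0, 0.1, 0, 0, 0, 0], [0, 0, 0.2, 0, 0, 0, 0], [0, 0, 0.2, 0, 0, 0, 0]]

```text
t: 16.98
tcp_pos: [0.5872, 0.1531, 0.0771]
tool_rot: [0.72, 0.694, 0.001, -0.001]
force: [0.3, 1.3, 6.3]
finger_gap: -0.002
gripper_force: 2.8
```

Sliding at about 6 N; press on until it stops hard.

carry_out:
  targets:
    - [[0, 0, 0.1, 0, 0, 0, 0], [0, 0, 0.2, 0, 0, 0, 0], [0, 0, 0.2, 0, 0, 0, 0]]

```text
t: 17.23
tcp_pos: [0.5872, 0.1532, 0.077]
tool_rot: [0.72, 0.694, 0.001, -0.0]
force: [-2.1, 0.5, 16.5]
finger_gap: -0.001
gripper_force: 8.2
```

carry_out:
  targets:
    - [[0, 0, 0.1, 0, 0, 0, 0], [0, 0, 0.2, 0, 0, 0, 0], [0, 0, 0.2, 0, 0, 0, 0]]

```text
t: 17.48
tcp_pos: [0.5873, 0.1532, 0.0768]
tool_rot: [0.72, 0.694, 0.001, -0.0]
force: [-5.1, 0.2, 26.3]
finger_gap: -0.0
gripper_force: 13.5
```

carry_out:
  targets:
    - [[0, 0, 0.1, 0, 0, 0, 0], [0, 0, 0.2, 0, 0, 0, 0], [0, 0, 0.2, 0, 0, 0, 0]]

```text
t: 17.73
tcp_pos: [0.5874, 0.1532, 0.0767]
tool_rot: [0.72, 0.694, 0.002, -0.0]
force: [-7.9, 0.2, 38.1]
finger_gap: 0.005
gripper_force: 18.9
```

carry_out:
  targets:
    - [[0, 0, -3, 0, 0, 0, 0], [0, 0, -7, 0, 0, 0, 0], [0, 0, -11, 0, 0, 0, 0], [3, -2.3, -11, 0, 0, 0, 0], [6, -4.6, -11, 0, 0, 0, 0], [9, -6.9, -11, 0, 0, 0, 0], [12, -9.2, -11, 0, 0, 0, 0], [15, -11.5, -11, 0, 0, 0, 0], [18, -13.8, -11, 0, 0, 0, 0], [21, -16.1, -10, 0, 0, 0, 0], [22.3, -17, -9, 0, 0, 0, 0], [22.3, -17, -8, 0, 0, 0, 0]]

```text
t: 18.73
tcp_pos: [0.4217, 0.3847, 0.1505]
tool_rot: [0.718, 0.696, -0.0, -0.002]
force: [0.1, -0.2, -0.3]
finger_gap: -0.004
gripper_force: 0.0
```

```bash
python3 - <<'E'
from h import *
t=cams.snapshot("top");s=cams.snapshot("scene")
cv2.imwrite("pics/t5full.png",t[:,:,::-1]);cv2.imwrite("pics/s5full.png",s[:,:,::-1])
print(blobs("top",t,(180,165,130,100)));print(blobs("scene",s,(330,165,130,100)))
print(rel([.4243,.3824,.095]).round(2),rel([.587,.152,.095]).round(2),turn(YAW+90).round(2),manip.sense()["q"])
E
```

```text
[([101, 7, 21, 21, 338], [290.5, 181.5]), ([60, 28, 20, 20, 293], [249.7, 202.0]), ([15, 68, 18, 20, 69], [205.6, 243.0])]
[([94, 17, 22, 27, 360], [434.3, 197.2]), ([50, 29, 21, 34, 515], [390.3, 212.0]), ([6, 44, 21, 28, 479], [346.1, 222.7]), ([0, 95, 14, 5, 47], [336.5, 262.6])]
[0.1  0.16 5.41] [-22.35  17.23   5.32] [-0.34  0.04 -0.12] [0.53643514 0.59161366 1.66121712 0.00325147 0.89413494 0.56969435]
```

carry_out:
  targets:
    - [[0.1, 0.2, 2, 0, 0, 0, 0], [0.1, 0.2, 4, 0, 0, 0, 0], [0.1, 0.2, 5, 0, 0, 0, 0], [0.1, 0.2, 5.4, 0, 0, 0, 0], [0.1, 0.2, 5.8, 0, 0, 0, 0], [0.1, 0.2, 6.1, 0, 0, 0, 0], [0.1, 0.2, 6.4, 0, 0, 0, 0], [0.1, 0.2, 6.7, 0, 0, 0, 0], [0.1, 0.2, 7, 0, 0, 0, 0], [0.1, 0.2, 7.2, 0, 0, 0, 0], [0.1, 0.2, 7.3, 0, 0, 0, 0], [0.1, 0.2, 7.3, 0, 0, 0, 0]]

```text
t: 19.83
tcp_pos: [0.4272, 0.383, 0.0786]
tool_rot: [0.72, 0.694, 0.0, -0.001]
force: [-0.4, -1.4, 3.4]
finger_gap: 0.003
gripper_force: 1.9
```

carry_out:
  targets:
    - [[0, 0, 0.2, 0, 0, 0, 0], [0, 0, 0.3, 0, 0, 0, 0], [0, 0, 0.3, 0, 0, 0, 0]]

```text
t: 20.08
tcp_pos: [0.4273, 0.383, 0.0769]
tool_rot: [0.72, 0.694, 0.001, -0.001]
force: [-0.9, -3.5, 12.9]
finger_gap: 0.002
gripper_force: 6.7
```

carry_out:
  targets:
    - [[0, 0, 0.2, 0, 0, 0, 0], [0, 0, 0.3, 0, 0, 0, 0], [0, 0, 0.3, 0, 0, 0, 0]]

```text
t: 20.33
tcp_pos: [0.4273, 0.3831, 0.0767]
tool_rot: [0.72, 0.694, 0.001, -0.001]
force: [-5.7, -4.8, 32.0]
finger_gap: 0.002
gripper_force: 15.7
```

carry_out:
  targets:
    - [[0, 0, 0.1, 0, 0, 0, 0], [0, 0, 0.2, 0, 0, 0, 0], [0, 0, 0.2, 0, 0, 0, 0]]

```text
t: 20.58
tcp_pos: [0.4274, 0.3831, 0.0766]
tool_rot: [0.72, 0.694, 0.002, -0.001]
force: [-7.6, -7.5, 43.3]
finger_gap: -0.003
gripper_force: 21.7
```

carry_out:
  targets:
    - [[0, 0, -2, 0, 0, 0, 0], [0, 0, -6, 0, 0, 0, 3], [0, 0, -9, 0, 0, 0, 8.5], [0, 0, -9, 0, 0, 0, 8.5], [0, 0, -9, 0, 0, 0, 8.5], [0, 0, -9, 0, 0, 0, 8.5], [0, 0, -9, 0, 0, 0, 8.5]]

```text
t: 21.17
tcp_pos: [0.4258, 0.3822, 0.1584]
tool_rot: [0.72, 0.694, -0.002, -0.002]
force: [-0.9, -0.1, -0.2]
finger_gap: 0.846
gripper_force: 0.0
```

```bash
python3 - <<'E'
from h import *
s=cams.snapshot("scene");print(blobs("scene",s,(330,165,130,100)));cv2.imwrite("pics/s6.png",s[:,:,::-1])
print([proj("scene",(.4243+a,.3824+b,.058)).round(1) for a,b in((0,0),(.01,0),(0,.01))],proj("scene",(.4243,.3824,.029)))
print(rel([.4243,.3824,.032]).round(2),turn(YAW+90).round(2),manip.sense()["finger_gap"])
E
```

```text
[([94, 19, 22, 25, 335], [433.9, 198.0]), ([50, 29, 21, 34, 516], [390.3, 211.9]), ([7, 45, 20, 27, 478], [346.1, 222.7]), ([0, 95, 14, 5, 47], [336.5, 262.6])]
[array([436.9, 187.8]), array([437. , 190.1]), array([440.5, 188.3])] [434.57858439 195.39090831]
[ 0.02 -0.07 12.62] [-0.33 -0.   -0.26] 0.9265400506330888
```

carry_out:
  targets:
    - [[0, 0, 2, 0, 0, 0, 8.5], [0, 0, 5, 0, 0, 0, 8.5], [0, 0, 8, 0, 0, 0, 8.5], [0, 0, 10.5, 0, 0, 0, 8.5], [0, 0, 12, 0, 0, 0, 8.5], [0, 0, 12.6, 0, 0, 0, 8.5], [0, 0, 12.6, 0, 0, 0, 8.5], [0, 0, 12.6, 0, 0, 0, 6], [0, 0, 12.6, 0, 0, 0, 4.5], [0, 0, 12.6, 0, 0, 0, 4.5], [0, 0, 12.6, 0, 0, 0, 4.5], [0, 0, 12.6, 0, 0, 0, 4.5]]
  force: 40

```text
t: 22.22
tcp_pos: [0.4268, 0.3834, 0.0351]
tool_rot: [0.72, 0.694, 0.001, -0.002]
force: [-1.6, -0.5, 6.2]
finger_gap: 0.643
gripper_force: 43.1
```

carry_out:
  targets:
    - [[0, 0, 0, 0, 0, 0, 4.5], [0, 0, 0, 0, 0, 0, 4.5], [0, 0, -2, 0, 0, 0, 4.5], [0, 0, -5, 0, 0, 0, 4.5], [0, 0, -9, 0, 0, 0, 4.5], [0, 0, -13, 0, 0, 0, 4.5], [0, 0, -15, 0, 0, 0, 4.5], [0, 0, -15, 0, 0, 0, 4.5]]

```text
t: 22.88
tcp_pos: [0.4298, 0.3845, 0.1893]
tool_rot: [0.72, 0.694, 0.006, -0.0]
force: [0.3, -0.6, -1.8]
finger_gap: 0.639
gripper_force: 43.5
```

```bash
python3 - <<'E'
from h import *
s=manip.sense();print(s["tcp_pos"],s["force"],s["finger_gap"],s["gripper_force"])
for p in((0,.0,.187),(0,.035,.187),(0,.035,.064)): print(rel(tr(*p)).round(2))
print(turn(YAW+90).round(2))
E
```

```text
[0.42980008 0.38448871 0.18932943] [ 0.29432573 -0.57146017 -1.75973532] 0.6390452000105084 43.499261043034494
[-53.03  14.91  -0.1 ]
[-49.53  14.9   -0.07]
[-49.63  14.81  12.23]
[ 0.43 -0.48 -0.24]
```

carry_out:
  targets:
    - [[-1.5, 0.4, 0, 0, 0, 0, 4.5], [-4, 1.1, 0, 0, 0, 0, 4.5], [-7, 1.9, 0, 0, 0, 0, 4.5], [-10, 2.6, 0, 0, 0, 0, 4.5], [-13, 3.4, 0, 0, 0, 0, 4.5], [-16, 4.2, 0, 0, 0, 0, 4.5], [-19, 5, 0, 0, 0, 0, 4.5], [-22, 5.8, 0, 0, 0, 0, 4.5], [-25, 6.5, 0, 0, 0, 0, 4.5], [-28, 7.3, 0, 0, 0, 0, 4.5], [-31, 8.1, 0, 0, 0, 0, 4.5], [-34, 8.9, 0, 0, 0, 0, 4.5]]
  force: 50

```text
t: 23.88
tcp_pos: [0.5021, 0.0381, 0.1816]
tool_rot: [0.72, 0.694, -0.001, -0.003]
force: [-0.5, 0.1, -1.9]
finger_gap: 0.642
gripper_force: 53.8
```

carry_out:
  targets:
    - [[-3, 0.8, 0, 0, 0, 0, 4.5], [-6, 1.6, 0, 0, 0, 0, 4.5], [-9, 2.3, 0, 0, 0, 0, 4.5], [-12, 3.1, 0, 0, 0, 0, 4.5], [-15, 4, 0, 0, 0, 0, 4.5], [-18, 4.8, 0, 0, 0, 0, 4.5], [-20.5, 5.4, 0, 0, 0, 0, 4.5], [-22, 5.8, 0, 0, 0, 0, 4.5], [-22.4, 5.9, 0, 0, 0, 0, 4.5], [-22.4, 5.9, 0, 0, 0, 0, 4.5], [-22.4, 5.9, 0, 0, 0, 0, 4.5]]

```text
t: 24.8
tcp_pos: [0.5524, -0.185, 0.1815]
tool_rot: [0.72, 0.694, -0.0, -0.003]
force: [-0.7, 0.4, -2.2]
finger_gap: 0.641
gripper_force: 53.8
```

```bash
python3 - <<'E'
from h import *
s=manip.sense();print(s["tcp_pos"],s["force"],s["finger_gap"],s["gripper_force"])
for p in((0,-.035,.187),(0,-.035,.064)): print(rel(tr(*p)).round(2))
print(turn(YAW+90).round(2))
t=cams.snapshot("scene");cv2.imwrite("pics/s7.png",cv2.resize(t[60:260,150:390,::-1],None,fx=3,fy=3))
E
```

```text
[ 0.55242052 -0.18495056  0.18146357] [-0.67339313  0.43031766 -2.19148883] 0.6407281267569591 53.79872585646808
[-0.08  0.54 -0.56]
[-0.13  0.61 11.74]
[-0.3  -0.22 -0.24]
```

View pics/s7.png

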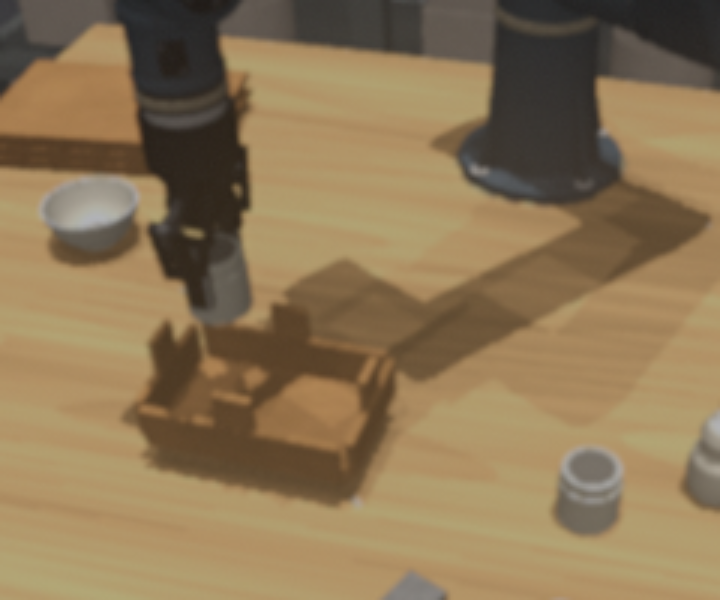

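The pot hangs upright in the grip at (220,280), with the lid's gap closed, over the tray's right half; the other pot at (590,490) also has its lid home. Lowering.

carry_out:
  targets:
    - [[-0.1, 0.6, 1, 0, 0, 0, 4.5], [-0.1, 0.6, 3, 0, 0, 0, 4.5], [-0.1, 0.6, 5, 0, 0, 0, 4.5], [-0.1, 0.6, 7, 0, 0, 0, 4.5], [-0.1, 0.6, 8.5, 0, 0, 0, 4.5], [-0.1, 0.6, 9.6, 0, 0, 0, 4.5], [-0.1, 0.6, 10.4, 0, 0, 0, 4.5], [-0.1, 0.6, 10.9, 0, 0, 0, 4.5], [-0.1, 0.6, 11.2, 0, 0, 0, 4.5], [-0.1, 0.6, 11.4, 0, 0, 0, 4.5], [-0.1, 0.6, 11.4, 0, 0, 0, 4.5]]

```text
t: 25.77
tcp_pos: [0.5594, -0.1876, 0.0684]
tool_rot: [0.72, 0.694, -0.0, -0.001]
force: [-0.1, 0.1, -1.6]
finger_gap: 0.634
gripper_force: 53.8
```

```bash
python3 - <<'E'
from h import *
s=manip.sense();print(s["tcp_pos"],s["force"],s["finger_gap"],s["gripper_force"])
print(rel(tr(0,-.035,.064)).round(2),turn(YAW+90).round(2))
E
```

```text
[ 0.55936838 -0.1876001   0.06841825] [-0.05494376  0.10629622 -1.64239038] 0.6343953027972682 53.79583382047713
[ 0.16 -0.16  0.44] [-0.13 -0.09 -0.26]
```

carry_out:
  targets:
    - [[0, -0.1, 0.1, 0, 0, 0, 4.5], [0, -0.1, 0.2, 0, 0, 0, 4.5], [0, -0.1, 0.3, 0, 0, 0, 4.5], [0, -0.1, 0.3, 0, 0, 0, 4.5]]

```text
t: 26.1
tcp_pos: [0.5581, -0.1875, 0.0654]
tool_rot: [0.72, 0.694, -0.0, -0.002]
force: [0.2, 0.1, -1.3]
finger_gap: 0.638
gripper_force: 53.8
```

carry_out:
  targets:
    - [[0, 0, 0.1, 0, 0, 0, 4.5], [0, 0, 0.15, 0, 0, 0, 4.5], [0, 0, 0.15, 0, 0, 0, 4.5]]

```text
t: 26.35
tcp_pos: [0.5582, -0.1877, 0.0652]
tool_rot: [0.72, 0.694, -0.0, -0.001]
force: [-2.6, 1.2, 7.3]
finger_gap: 0.637
gripper_force: 54.7
```

carry_out:
  targets:
    - [[0, 0, 0, 0, 0, 0, 5.5], [0, 0, 0, 0, 0, 0, 6.6], [0, 0, 0, 0, 0, 0, 6.6], [0, 0, 0, 0, 0, 0, 6.6], [0, 0, -0.5, 0, 0, 0, 6.6], [0, 0, -2, 0, 0, 0, 6.6], [0, 0, -5, 0, 0, 0, 6.6], [0, 0, -9, 0, 0, 0, 6.6], [0, 0, -12, 0, 0, 0, 8.5], [3, 0, -12, 0, 0, 0, 8.5], [7, 0, -12, 0, 0, 0, 8.5], [11, 0, -12, 0, 0, 0, 8.5]]

```text
t: 27.35
tcp_pos: [0.5631, -0.0777, 0.1852]
tool_rot: [0.721, 0.693, 0.0, -0.001]
force: [0.5, 1.5, -0.6]
finger_gap: 0.994
gripper_force: 0.0
```

```bash
python3 - <<'E'
from h import *
t=cams.snapshot("top");s=cams.snapshot("scene")
print(blobs("top",t,(180,150,280,100)));print(blobs("scene",s,(180,140,270,130)))
print(rel([.587,.152,.18]).round(2),turn(YAW+90).round(2),manip.sense()["finger_gap"])
print(proj("top",(.587,.152,.058)),proj("scene",(.587,.152,.03)),proj("scene",tr(0,-.035,.088)))
E
```

```text
[([210, 0, 49, 25, 647], [414.1, 160.9]), ([101, 22, 21, 21, 340], [290.6, 181.7]), ([231, 39, 13, 13, 83], [417.5, 195.7]), ([60, 43, 21, 21, 310], [250.1, 202.3]), ([182, 54, 12, 19, 133], [367.5, 212.2]), ([252, 76, 12, 20, 135], [436.9, 235.2])]
[([35, 33, 23, 25, 338], [225.4, 183.4]), ([214, 41, 16, 12, 41], [399.2, 187.9]), ([200, 55, 26, 33, 509], [390.4, 211.8]), ([156, 69, 21, 28, 480], [346.0, 222.7]), ([87, 111, 31, 19, 326], [284.2, 261.7]), ([150, 120, 14, 10, 114], [336.5, 265.1])]
[22.5   1.85  0.52] [-0.28 -0.25  0.05] 0.9970042337173338
[290.1229272  180.71314846] [346.31844497 222.78146578] [224.91718913 179.45439382]
```

First pot stands in the tray (scene 225,183 as predicted). Fetching the second.

carry_out:
  targets:
    - [[2, 0.2, 0, 0, 0, 0, 8.5], [5, 0.4, 0, 0, 0, 0, 8.5], [9, 0.7, 0, 0, 0, 0, 8.5], [13, 1, 0, 0, 0, 0, 8.5], [17, 1.4, 0, 0, 0, 0, 8.5], [20, 1.7, 0, 0, 0, 0, 8.5], [22, 1.8, 0, 0, 0, 0, 8.5], [22.5, 1.8, 1, 0, 0, 0, 8.5], [22.5, 1.8, 3, 0, 0, 0, 8.5], [22.5, 1.8, 5, 0, 0, 0, 8.5], [22.5, 1.8, 6, 0, 0, 0, 8.5], [22.5, 1.8, 6, 0, 0, 0, 8.5]]

```text
t: 28.45
tcp_pos: [0.5869, 0.1451, 0.1213]
tool_rot: [0.721, 0.693, -0.003, -0.004]
force: [0.2, -0.1, 0.3]
finger_gap: 0.992
gripper_force: 0.0
```

```bash
python3 - <<'E'
from h import *
print(rel([.587,.152,.032]).round(2),turn(YAW+90).round(2),manip.sense()["finger_gap"])
E
```

```text
[0.68 0.07 8.93] [-0.53 -0.05 -0.32] 0.9920818952230936
```

carry_out:
  targets:
    - [[0.4, 0, 1, 0, 0, 0, 8.5], [0.7, 0, 3, 0, 0, 0, 8.5], [0.7, 0, 5.5, 0, 0, 0, 8.5], [0.7, 0, 7.5, 0, 0, 0, 8.5], [0.7, 0, 8.5, 0, 0, 0, 8.5], [0.7, 0, 8.9, 0, 0, 0, 8.5], [0.7, 0, 8.9, 0, 0, 0, 8.5], [0.7, 0, 8.9, 0, 0, 0, 6], [0.7, 0, 8.9, 0, 0, 0, 4.5], [0.7, 0, 8.9, 0, 0, 0, 4.5], [0.7, 0, 8.9, 0, 0, 0, 4.5], [0.7, 0, 8.9, 0, 0, 0, 4.5]]
  force: 50

```text
t: 29.45
tcp_pos: [0.5896, 0.1538, 0.0371]
tool_rot: [0.72, 0.694, 0.001, -0.001]
force: [-0.9, -0.4, 5.9]
finger_gap: 0.63
gripper_force: 53.4
```

carry_out:
  targets:
    - [[0, 0, 0, 0, 0, 0, 4.5], [0, 0, 0, 0, 0, 0, 4.5], [0, 0, -2, 0, 0, 0, 4.5], [0, 0, -5, 0, 0, 0, 4.5], [0, 0, -8, 0, 0, 0, 4.5], [0, 0, -11, 0, 0, 0, 4.5], [0, 0, -14, 0, 0, 0, 4.5], [0, 0, -15, 0, 0, 0, 4.5], [0, 0, -15, 0, 0, 0, 4.5]]

```text
t: 30.2
tcp_pos: [0.5914, 0.1536, 0.1888]
tool_rot: [0.72, 0.694, 0.003, 0.001]
force: [-0.0, 0.0, -0.6]
finger_gap: 0.634
gripper_force: 53.5
```

```bash
python3 - <<'E'
from h import *
s=manip.sense();print(s["tcp_pos"],s["force"],s["finger_gap"],s["gripper_force"])
for p in((0,.035,.187),): print(rel(tr(*p)).round(2))
print(turn(YAW+90).round(2))
E
```

```text
[0.59140733 0.15360264 0.18884694] [-0.01232397  0.00248082 -0.64401676] 0.6341888744986325 53.54095021728426
[-27.06  -2.11   0.1 ]
[ 0.29 -0.15 -0.25]
```

carry_out:
  targets:
    - [[-1.5, -0.1, 0, 0, 0, 0, 4.5], [-4, -0.3, 0, 0, 0, 0, 4.5], [-7, -0.5, 0, 0, 0, 0, 4.5], [-10, -0.8, 0, 0, 0, 0, 4.5], [-13, -1, 0, 0, 0, 0, 4.5], [-16, -1.2, 0, 0, 0, 0, 4.5], [-19, -1.5, 0, 0, 0, 0, 4.5], [-22, -1.7, 0, 0, 0, 0, 4.5], [-25, -1.9, 0, 0, 0, 0, 4.5], [-26.6, -2.1, 0, 0, 0, 0, 4.5], [-27, -2.1, 0, 0, 0, 0, 4.5], [-27, -2.1, 0, 0, 0, 0, 4.5]]

```text
t: 31.2
tcp_pos: [0.5566, -0.1169, 0.1827]
tool_rot: [0.721, 0.693, -0.001, -0.004]
force: [0.0, 0.2, -2.1]
finger_gap: 0.638
gripper_force: 53.5
```

```bash
python3 - <<'E'
from h import *
s=manip.sense();print(s["tcp_pos"],s["force"],s["finger_gap"],s["gripper_force"])
print(rel(tr(0,.035,.066)).round(2),turn(YAW+90).round(2))
t=cams.snapshot("scene");print(blobs("scene",t,(180,110,270,160)))
E
```

```text
[ 0.55656631 -0.11694972  0.18273741] [ 0.04080291  0.15577896 -2.13734667] 0.6379670662319106 53.47628067713231
[ 0.07  0.44 11.67] [-0.39 -0.19 -0.44]
[([125, 3, 25, 11, 101], [316.2, 119.0]), ([0, 9, 16, 24, 302], [186.3, 129.9]), ([57, 35, 20, 28, 254], [249.1, 162.1]), ([36, 64, 22, 24, 248], [226.3, 185.1]), ([214, 71, 16, 12, 42], [399.4, 188.0]), ([200, 85, 26, 33, 509], [390.4, 211.8]), ([87, 141, 31, 19, 326], [284.2, 261.7]), ([150, 150, 14, 10, 114], [336.5, 265.1])]
```

carry_out:
  targets:
    - [[0.1, 0.3, 1, 0, 0, 0, 4.5], [0.1, 0.4, 3, 0, 0, 0, 4.5], [0.1, 0.4, 5, 0, 0, 0, 4.5], [0.1, 0.4, 7, 0, 0, 0, 4.5], [0.1, 0.4, 8.5, 0, 0, 0, 4.5], [0.1, 0.4, 9.6, 0, 0, 0, 4.5], [0.1, 0.4, 10.4, 0, 0, 0, 4.5], [0.1, 0.4, 10.8, 0, 0, 0, 4.5], [0.1, 0.4, 11.1, 0, 0, 0, 4.5], [0.1, 0.4, 11.3, 0, 0, 0, 4.5], [0.1, 0.4, 11.4, 0, 0, 0, 4.5], [0.1, 0.4, 11.4, 0, 0, 0, 4.5]]

```text
t: 32.25
tcp_pos: [0.5622, -0.1147, 0.0713]
tool_rot: [0.72, 0.694, -0.0, -0.001]
force: [-0.7, 0.4, -1.2]
finger_gap: 0.639
gripper_force: 53.5
```

carry_out:
  targets:
    - [[0, 0, 0.1, 0, 0, 0, 4.5], [0, 0, 0.1, 0, 0, 0, 4.5], [0, 0, 0.1, 0, 0, 0, 4.5]]

```text
t: 32.5
tcp_pos: [0.562, -0.1147, 0.0702]
tool_rot: [0.72, 0.694, -0.0, -0.001]
force: [0.5, -1.1, -1.7]
finger_gap: 0.638
gripper_force: 53.5
```

carry_out:
  targets:
    - [[0, 0, 0.1, 0, 0, 0, 4.5], [0, 0, 0.2, 0, 0, 0, 4.5], [0, 0, 0.25, 0, 0, 0, 4.5], [0, 0, 0.25, 0, 0, 0, 4.5]]

```text
t: 32.83
tcp_pos: [0.5618, -0.1146, 0.0672]
tool_rot: [0.72, 0.694, -0.0, -0.002]
force: [-0.3, 0.8, -1.3]
finger_gap: 0.634
gripper_force: 53.5
```

carry_out:
  targets:
    - [[0, 0, 0.1, 0, 0, 0, 4.5], [0, 0, 0.2, 0, 0, 0, 4.5], [0, 0, 0.2, 0, 0, 0, 4.5]]

```text
t: 33.08
tcp_pos: [0.5618, -0.1146, 0.067]
tool_rot: [0.72, 0.694, -0.0, -0.001]
force: [-3.4, 0.7, 10.4]
finger_gap: 0.637
gripper_force: 54.6
```

On the floor; release and withdraw to the side (−y, clear of the cameras' view).

carry_out:
  targets:
    - [[0, 0, 0, 0, 0, 0, 5.5], [0, 0, 0, 0, 0, 0, 6.6], [0, 0, 0, 0, 0, 0, 6.6], [0, 0, 0, 0, 0, 0, 6.6], [0, 0, -0.5, 0, 0, 0, 6.6], [0, 0, -2, 0, 0, 0, 6.6], [0, 0, -5, 0, 0, 0, 6.6], [0, 0, -9, 0, 0, 0, 6.6], [0, 0, -13, 0, 0, 0, 6.6], [3, 0, -14, 0, 0, 0, 6.6], [7, 0, -14, 0, 0, 0, 6.6], [11, 0, -14, 0, 0, 0, 6.6]]

```text
t: 34.08
tcp_pos: [0.5674, -0.0049, 0.2076]
tool_rot: [0.721, 0.693, 0.001, 0.0]
force: [0.1, -0.3, -0.3]
finger_gap: 0.774
gripper_force: 0.0
```

carry_out:
  targets:
    - [[3, 0, 0, 0, 0, 0, 6.6], [7, 0, 0, 0, 0, 0, 6.6], [11, 0, 0, 0, 0, 0, 6.6], [14, 0, 0, 0, 0, 0, 6.6], [15, 0, 0, 0, 0, 0, 6.6], [15, 0, 0, 0, 0, 0, 6.6], [15, 0, 0, 0, 0, 0, 6.6]]

```text
t: 34.67
tcp_pos: [0.5719, 0.1448, 0.2058]
tool_rot: [0.72, 0.694, -0.001, -0.001]
force: [-0.7, -0.7, 0.5]
finger_gap: 0.772
gripper_force: 0.0
```

```bash
python3 - <<'E'
from h import *
t=cams.snapshot("top");s=cams.snapshot("scene")
print(blobs("top",t,(180,150,280,100)));print(blobs("scene",s,(180,140,270,130)))
c=lambda im,x,y,w,h:cv2.resize(im[y:y+h,x:x+w,::-1],(400,400*h//w),interpolation=cv2.INTER_CUBIC)
cv2.imwrite("pics/fin.png",np.hstack([c(t,350,150,110,90),c(s,180,145,110,90)]))
for n in("top","scene"):print(n,[proj(n,tr(0,y,.088)).round(1) for y in(-.035,.035)])
E
```

```text
[([62, 0, 50, 12, 454], [265.4, 154.1]), ([203, 29, 22, 21, 363], [393.1, 188.8]), ([230, 30, 22, 22, 372], [420.3, 189.9]), ([99, 41, 6, 14, 56], [281.4, 197.5]), ([67, 43, 13, 16, 163], [252.2, 200.5]), ([116, 66, 10, 16, 132], [300.7, 223.3]), ([42, 70, 11, 17, 121], [227.0, 227.6])]
[([35, 33, 22, 25, 342], [225.5, 183.2]), ([60, 39, 20, 26, 466], [249.9, 191.1]), ([200, 55, 26, 33, 511], [390.4, 211.9]), ([87, 111, 31, 19, 326], [284.2, 261.7]), ([150, 120, 14, 10, 114], [336.5, 265.1])]
top [array([421.3, 189.7]), array([393.9, 188.9])]
scene [array([224.9, 179.5]), array([249.3, 183.9])]
```

View pics/fin.png

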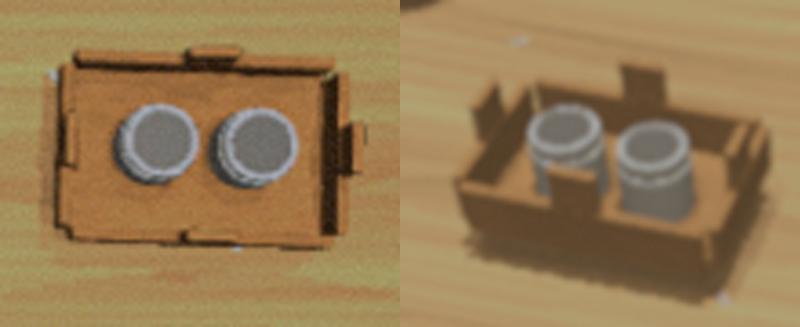

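Both white pots stand upright on the tray floor with their lids home (top view 393,189 and 420,190). All four walls are upright, and the owl is unmoved at scene pixel (390,212).

```bash
python3 -c "
from station import sign_off; print(sign_off())"
```

```text
the job is handed in; nothing more can be done
None
```

I folded all four tray walls upright, pressed the lids of the two white pots present fully home, then stood both pots upright on the tray floor, left the owl untouched, and handed the job in at about 35 s of the 210 s allowed.

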